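Tip the blued blank down and slide it against the rail

TASK

On the marking plate stand two aluminium blanks; push over the one whose side facing the robot is painted with marking blue, so that it lies flat on the plate with its blue face up. Then, by pushing it sideways, slide it flush along the rail that runs down the middle of the plate, ready for marking out. Only push, never grasp or lift anything, and leave the plain blank and all the other things where they are.

Things in the scene. Friction and masses are not known exactly. Their poses are not given: they have to be found in the camera images.
- blank: Blank to tip: solid aluminium, 36 (its x) x 50 (y) x 120 mm (z), 0.4 to 0.75 kg, standing on the plate, left or right of the rail and 35 to 65 mm clear of it. Origin: centre of the end it stands on; z runs along its length (up at the start), x points away from the blue face. Pushed on the blue face near its top along +x it tips about its far lower edge; once the top has gone 30 to 40 mm it falls by itself.
- blank_mid (a point): Middle of that blank's volume (60 mm along z from its origin), same axes. 60 mm above the plate when it stands; when it lies blue face up: 18 mm above the plate, x straight down, z level, the blank 36 mm high.
- blank_blue (a point): Middle of that blank's blue face, the 50 x 120 mm face on its -x side, 18 mm from the blank's middle. At the start it looks towards the robot, within about 25 degrees. A 12 mm wide blue stripe along the same edge of the top end shows from above.
- plate: Fixed dark steel plate, 300 (x) x 440 (y) x 16 mm thick, origin at the centre of its underside, so its top is 16 mm above the bench. Its x points away from the robot, within 12 degrees. An aluminium rail is bolted along its middle: along x, 270 mm long, centred, 20 mm wide (y -10 to +10 mm), 30 mm high above the plate's top. Either side of the rail serves. One blank stands on each side of it.
- plain: The other blank, of the same size but bare aluminium all over, standing upright on the other side of the rail; to be left standing. Origin: centre of its lower end.
- jar: Small amber jar with black cap, 40 mm across, 55 mm high, standing on the plate at its far left corner. Origin: centre of its underside.
- channel: Short bent steel channel offcut, 50 x 40 x 25 mm, lying on the plate at its far right corner. Origin: centre of its underside.
- long_channel: Bent steel channel, 110 x 40 x 25 mm, lying on the bench to the right of the plate. Origin: centre of its underside.
- hammer: Hammer, 280 mm long, lying on the bench to the right of the plate. Origin under its middle.
- file: Flat file with wooden handle, 290 mm long, lying on the bench to the left of the plate. Origin near its middle, on the bench.
- square: Try square (100 mm stock, 110 mm blade) lying on the bench to the left of the plate. Origin under the middle of the stock.
Not all that is in view belongs to the job. What is shaped like the blank but brown, turquoise or yellow is not meant.

How it is judged:
On the way, in this order (a step that is already met when the one before it is completed fails the run):
1. the blued blank has been tipped over and lies flat on the plate, blue face up (angle between blank's own x axis and vertical above 3.04 rad and height (world z) of blank_mid below 0.038 m), for 0.2 s.
2. it has then been pushed flush against the rail (all of step 1 and angle between the z axis of blank and the x axis of plate, either way round below 0.035 rad and (y of blank_mid in the frame of plate between 0.0315 and 0.0385 m or y of blank_mid in the frame of plate between -0.0385 and -0.0315 m) and x of blank_mid in the frame of plate between -0.085 and 0.085 m), for 0.2 s.
At the end, for the whole second after the job is handed in: The blued blank lies at rest, flat on the plate, blue face up (within 6 degrees), its long side flush with the rail (within 3.5 mm, parallel within 2 degrees), not past the rail's ends by more than 10 mm; the plain blank still stands (all of step 2 and linear speed of blank below 0.01 m/s and angle between plain's own z axis and vertical below 0.1 rad); the robot touches nothing.
It fails at once if the blued blank is lifted off the plate (height (world z) of blank_mid above 0.094 m or (angle between blank's own z axis and vertical below 0.15 rad and height (world z) of blank above 0.03 m) or (angle between blank's own x axis and vertical above 2.95 rad and height (world z) of blank_mid above 0.058 m)).
It fails at once if the plain blank is moved by more than 15 mm or tipped (distance of plain from where it was at the start of the episode above 0.015 m or angle between plain's own z axis and vertical above 0.25 rad).
It fails at once if another thing on the plate or the bench is moved by more than 20 mm (distance of any of jar, channel, long_channel, hammer, file, square from where it was at the start of the episode above 0.02 m).
It also fails if it takes over 42 s, if anything falls off the work surface, if the arm or the gripper's body presses on something with over 40 N, if the wrist force passes 120 N, or if a joint passes its speed limit or range.

ROBOT

A 6-joint arm with a two-finger parallel gripper is mounted at the origin on the work surface. World frame = base frame: x ahead of the robot, y to its left, z up, the work surface at z = 0. Lengths are in m, angles in rad, forces in N, time in s.
With the tool pointing down it reaches from about 0.375 to 0.75 m from the base axis. Payload 9 kg.
Tool frame: the origin (TCP) lies midway between the tips of the shut fingers; the grasp point (between the pads) lies 19 mm behind it (r.grasp_offset is the distance from the TCP to the grasp point, in m); z points along the fingers, y is the line along which they close (so a half turn about z gives the same grasp; the last joint's range is limited). The gripper opens to 85 mm and grips with 20 to 120 N. Pads are 22 mm wide; open, the fingers measure 114 mm over their backs; the gripper's body (76 mm by 85 mm) begins 54 mm behind the grasp point. The pads swing forward as they close: fully open they stand 13 mm farther back than shut.
Start: joints at [-1.408, 0.104, 0.097, 1.564, 0, 1.353], TCP at [0.223, -0.557, 0.204] pointing down, gripper open.
Joint ranges: [-2.99, 2.99], [-0.84, 1.86], [-1.1, 1.16], [-1.84, 2.11], [-1.51, 1.56], [-3.14, 3.14]. Speed limits (rad/s): [2.22, 2.22, 2.57, 3.14, 3.14, 3.14].

INTERFACE

Orientations are given as a rotation vector (axis times angle).
In Python, from cell import r gives the robot as it stands.
- The arm moves only by the tool drive_tool, never from a script. Its argument "targets" is a list of rows, each a list of 7 numbers: the shift along the tool's x, y, z in cm, then the turn, a rotation vector about the tool's x, y, z in degrees, then the finger opening in cm, from 0 to 8.54. A call has 1 to 20 rows; each row is the pose to reach, as a shift and turn from the pose commanded when the call began, along the tool's axes at that moment; what a row does not reach only later rows make up. A row lasts 1/12 s, in which the tool goes at most 41.7 mm and 7.16 degrees, less where a joint would pass 70% of its speed; a pose out of reach is approached as far as the arm can. A call with a gripper value outside its range is refused whole. The fingers move at their own pace and stop on an object; "newtons" is the grip in N (left out, the last holds). Time passes only in rows, so rows that repeat a pose let the fingers close. It gives the time, the measured TCP pose, the force, the opening and the grip force at its end, in the units of the state.
- r.sense(): the state, without advancing time (a new reading comes with each control period).
- r.read_camera(name): name is "side" or "top" or "wrist"; returns a dict with "img" (400x640x3 uint8, red, green, blue), "K" (3x3 intrinsics, pixels), "dist" ([k1, k2, p1, p2, k3] as OpenCV has them; the pictures are not rectified), "R" (3x3) and "t" (3): a world point X has camera coordinates R X + t; the wrist camera has in their place "T_tool_cam" (4x4, takes a point from camera to tool coordinates, whose origin is the TCP and whose axes are the flange's). Camera axes: x right, y down, z forward; pixel columns grow to the right and rows downward; lengths in m; the calibration is good to about 2 mm. A picture is of the moment at which its call begins: read the wrist's pose just before it. There is no depth.
- r.hand_in(): hands the job in; it is judged then, once.
The state is a dict: "time_s": time; "joint_positions": joint angles; "joint_velocities": joint speeds; "joint_efforts": joint torques, N m; "ee_pos": TCP position; "eef_rot": TCP orientation; "force": force on the tool from outside, world axes, zero at the start; "moment": the same for the moment, N m; "width": finger opening in m; "grip_force": force on a finger pad.
Only numpy, scipy, OpenCV 4.12 (cv2) and the standard library are available. Lean on these libraries where they do the work, as an engineer would, in place of code of your own. Each camera call takes 0.05 s, during which the arm holds its last target. There are 200 camera calls.

## Working session

There is one attempt and no reset: what is moved stays moved. The work goes in short steps, Python scripts to look and compute and a tool call to move; the robot and the scene stay as the last step left them, time stands still between calls to the robot, and variables do not carry over. Pictures are saved under pics/ and viewed, at most 10 in all, crops included, and the job is handed in when it is done.

Besides the shell and the picture viewer there is one more tool, called by a JSON object that holds its "method" and its "body", one argument or row to a line. drive_tool: Moves the arm, as the interface text tells. Its arguments: {"type":"object","properties":{"targets":{"type":"array","items":{"type":"array","items":{"type":"number"}}},"newtons":{"type":"number"}},"required":["targets"]}

```bash
mkdir -p pics; cat > h.py <<'E'
import numpy as np, cv2
from cell import r
def cam(n):
    s=r.sense(); c=r.read_camera(n)
    if n=="wrist":
        T=np.eye(4); T[:3,:3]=cv2.Rodrigues(np.array(s["eef_rot"],float))[0]; T[:3,3]=s["ee_pos"]
        M=np.linalg.inv(T@np.array(c["T_tool_cam"])); c["R"],c["t"]=M[:3,:3],M[:3,3]
    return c
def save(c,f): cv2.imwrite("pics/"+f,c["img"][:,:,::-1])
def px2w(c,uv,z):
    p=cv2.undistortPoints(np.array(uv,float).reshape(-1,1,2),np.array(c["K"]),np.array(c["dist"])).reshape(-1,2)
    R=np.array(c["R"]);o=-R.T@np.array(c["t"]); d=np.c_[p,np.ones(len(p))]@R
    return o+d*((z-o[2])/d[:,2])[:,None]
def w2px(c,X):
    return cv2.projectPoints(np.array(X,float).reshape(-1,1,3),cv2.Rodrigues(np.array(c["R"]))[0],np.array(c["t"],float),np.array(c["K"]),np.array(c["dist"]))[0].reshape(-1,2)
E
python3 - <<'E'
from h import *
s=r.sense();print({k:np.round(v,3) for k,v in s.items()}); print(cv2.Rodrigues(np.array(s["eef_rot"]))[0].round(2))
for n in("top","side"): save(cam(n),n+"0.png")
E
```

```text
{'time_s': np.float64(0.0), 'joint_positions': array([-1.408,  0.105,  0.096,  1.564,  0.   ,  1.353]), 'joint_velocities': array([-0.   , -0.001, -0.002,  0.   ,  0.   ,  0.   ]), 'joint_efforts': array([ 2.0000e-03, -5.5692e+01,  5.0367e+01,  1.6000e-02, -0.0000e+00,
        0.0000e+00]), 'ee_pos': array([ 0.223, -0.557,  0.203]), 'eef_rot': array([-3.084, -0.594, -0.   ]), 'force': array([-0.092, -0.488, -0.018]), 'moment': array([0.01 , 0.032, 0.049]), 'grip_force': np.float64(0.0), 'width': np.float64(0.085)}
[[ 0.93  0.37 -0.  ]
 [ 0.37 -0.93  0.  ]
 [ 0.   -0.   -1.  ]]
```

View pics/top0.png

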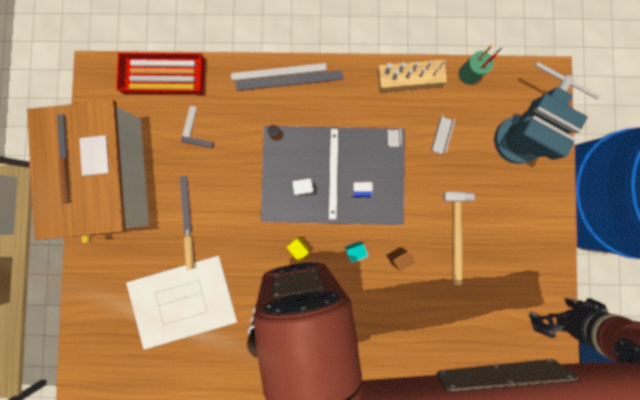

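View pics/side0.png

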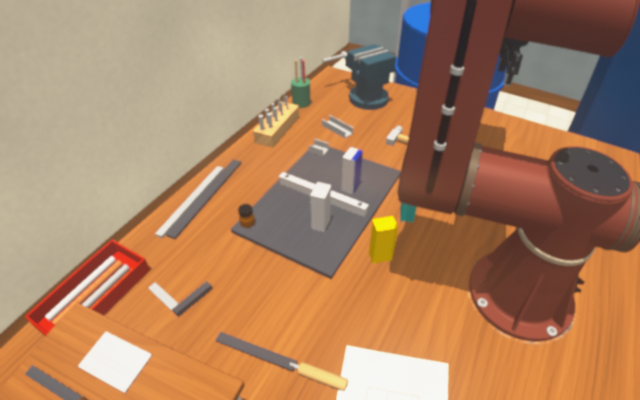

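Top: plate spans about (262..405, 126..223), rail at u≈333, plain blank at (302,187), and the blued blank at (362,188), right of the rail with its blue stripe at the bottom. Turquoise and brown blocks stand in front of it. I'll segment these regions to get positions.

```bash
python3 - <<'E'
from h import *
c=cam("top"); im=c["img"].astype(int)
def blob(mask,box,z,n):
    x0,y0,x1,y1=box; m=np.zeros(mask.shape,np.uint8); m[y0:y1,x0:x1]=mask[y0:y1,x0:x1]
    k,l,s,ce=cv2.connectedComponentsWithStats(m); i=1+np.argmax(s[1:,4]); p=np.argwhere(l==i)[:,::-1].astype(np.float32)
    rc=cv2.boxPoints(cv2.minAreaRect(p)); print(n,s[i],ce[i].round(1)); print(px2w(c,np.r_[rc,[ce[i]]],z).round(4)[:,:2].tolist())
R,G,B=im[...,0],im[...,1],im[...,2]
br=(im.min(2)>150)
blob(br,(322,120,345,225),.046,"rail")
blob(br,(345,175,380,205),.136,"blued bare top")
blob((B>R+50)&(B>G+40),(345,175,380,205),.136,"stripe")
blob(br,(285,170,320,205),.136,"plain top")
blob((abs(R-B)<40)&(R<130),(250,115,415,230),.016,"plate")
blob((G>R+50),(340,235,375,270),.12,"turq"); blob((R>G+25)&(R<125),(385,240,420,275),.12,"brown")
blob((R>G-100)&(R>200)&(B<80)&(G>170),(280,230,315,262),.12,"yellow")
E
```

```text
rail [328 129  10  91 739] [332.9 174.9]
[[0.4222, -0.027], [0.6938, -0.0287], [0.6936, -0.0556], [0.4221, -0.0535], [0.5543, -0.0406]]
blued bare top [353 182  20  10 195] [362.5 186.5]
[[0.5264, -0.0931], [0.5271, -0.1452], [0.5024, -0.1453], [0.5017, -0.0933], [0.5145, -0.1193]]
stripe [354 192  18   5  88] [362.3 194. ]
[[0.4989, -0.0961], [0.4996, -0.1426], [0.4887, -0.1427], [0.488, -0.0962], [0.4939, -0.1189]]
plain top [292 178  21  17 286] [301.9 186. ]
[[0.5282, 0.0772], [0.5378, 0.0242], [0.4986, 0.017], [0.489, 0.0699], [0.5132, 0.0471]]
plate [  262   126   142    98 11398] [331.9 175.1]
[[0.4132, 0.1749], [0.7081, 0.1756], [0.7044, -0.26], [0.4109, -0.2546], [0.5566, -0.0384]]
turq [346 243  22  19 282] [356.4 251.7]
[[0.3457, -0.0731], [0.3654, -0.1206], [0.3245, -0.1375], [0.3048, -0.0901], [0.3349, -0.1058]]
brown [387 248  20  20 156] [395.4 254.9]
[[0.3152, -0.1811], [0.3617, -0.2098], [0.3411, -0.2439], [0.2947, -0.2151], [0.3277, -0.2133]]
yellow [287 240  21  19 235] [296.8 249.2]
[[0.3451, 0.0896], [0.3692, 0.0614], [0.3316, 0.0287], [0.3075, 0.0569], [0.339, 0.0592]]
```

Blued blank top: x 0.488–0.527, y −0.094 to −0.144, nearly aligned with the robot axes. The sizes agree with those given (50 mm wide, 12 mm stripe). Plate centre is about (0.558, −0.040) with yaw about 0, and the blank is about 43 mm clear of the rail. I'll move behind it, above everything else.

{"method": "drive_tool", "body": {
  "targets": [
    [37.8, -32.0, 0, 0, 0, 21.8, 0],
    [37.8, -32.0, 0, 0, 0, 21.8, 0],
    [37.8, -32.0, 0, 0, 0, 21.8, 0],
    [37.8, -32.0, 0, 0, 0, 21.8, 0],
    [37.8, -32.0, 0, 0, 0, 21.8, 0],
    [37.8, -32.0, 0, 0, 0, 21.8, 0],
    [37.8, -32.0, 0, 0, 0, 21.8, 0],
    [37.8, -32.0, 0, 0, 0, 21.8, 0],
    [37.8, -32.0, 0, 0, 0, 21.8, 0],
    [37.8, -32.0, 0, 0, 0, 21.8, 0],
    [37.8, -32.0, 0, 0, 0, 21.8, 0],
    [37.8, -32.0, 0, 0, 0, 21.8, 0],
    [37.8, -32.0, 0, 0, 0, 21.8, 0],
    [37.8, -32.0, 0, 0, 0, 21.8, 0],
    [37.8, -32.0, 0, 0, 0, 21.8, 0],
    [37.8, -32.0, 0, 0, 0, 21.8, 0]
  ],
  "newtons": 60
}}

```text
time_s: 1.48
ee_pos: [0.4546, -0.1204, 0.2035]
eef_rot: [3.141, -0.002, -0.001]
force: [-0.4, 0.7, -0.7]
width: 0.0001
grip_force: 0.0
```

```bash
python3 - <<'E'
from h import *
s=r.sense(); print(s["time_s"],s["ee_pos"],cv2.Rodrigues(np.array(s["eef_rot"]))[0].round(3),s["width"])
c=cam("wrist"); save(c,"w1.png"); np.savez("w1.npz",**{k:c[k] for k in("K","dist","R","t","img")})
print(w2px(c,[[.423,-.0505,.046],[.693,-.0505,.046],[.489,-.094,.136],[.489,-.144,.136]]).round(0))
E
```

```text
1.4833 [ 0.4545897  -0.12040516  0.20350957] [[ 1.    -0.001 -0.   ]
 [-0.001 -1.    -0.   ]
 [-0.     0.    -1.   ]] 0.00012961874701792123
[[ 250.  203.]
 [ 229. -136.]
 [ 283.  155.]
 [ 357.  155.]]
```

View pics/w1.png

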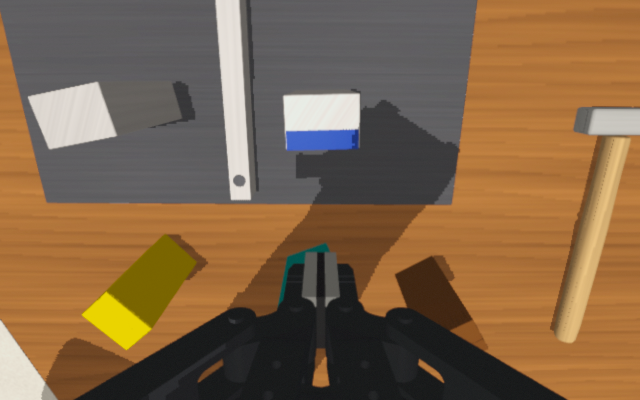

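Wrist view: the blank's top end has corners at about (284,94), (359,92), (359,150) and (287,150). The rail top's right edge runs from about (250,199) to (240,0).

```bash
python3 - <<'E'
from h import *
c=dict(np.load("w1.npz")); 
print(px2w(c,[[284,94],[359,92.5],[359.5,150],[287,150.5]],.136).round(4))
im=c["img"].astype(int); m=im.min(2)>150
for z,rows in((.046,(5,30,60,90,120,150,170)),):
  uv=[]
  for v in rows:
    u=np.where(m[v,200:275])[0]+200; uv+= [[u.min()-.5,v],[u.max()+.5,v]]
  P=px2w(c,uv,z); print(P.round(4)[:,:2].tolist())
  for k in(0,1): a=np.polyfit(P[k::2,0],P[k::2,1],1); print(np.degrees(np.arctan(a[0])),np.polyval(a,.56))
b=(im[...,2]>im[...,0]+50)&(im[...,2]>im[...,1]+40)
p=np.argwhere(b[100:170,270:380])[:,::-1]+[270,100]
e=[[u,p[p[:,0]==u,1].max()+.5] for u in range(292,354,4)]; P=px2w(c,e,.136); a=np.polyfit(P[:,1],P[:,0],1); print("front edge",np.degrees(np.arctan(a[0])),np.polyval(a,-.119))
print("plate front",px2w(c,[[48,202.5],[452,204.5]],.016).round(4))
E
```

```text
[[ 0.5287 -0.0959  0.136 ]
 [ 0.5296 -0.1443  0.136 ]
 [ 0.4922 -0.1459  0.136 ]
 [ 0.4919 -0.0968  0.136 ]]
[[0.5969, -0.0323], [0.5968, -0.0523], [0.5779, -0.0315], [0.5778, -0.0519], [0.554, -0.032], [0.5539, -0.052], [0.529, -0.0316], [0.529, -0.0512], [0.5028, -0.0321], [0.5028, -0.0513], [0.4753, -0.0316], [0.4752, -0.0513], [0.456, -0.0319], [0.456, -0.051]]
-0.06115968001095089 -0.0319033623811613
-0.47438397231927154 -0.051826392474937526
front edge -1.5820945244712057 0.4922948331630932
plate front [[ 0.4129  0.1759  0.016 ]
 [ 0.4105 -0.2608  0.016 ]]
```

Blue face at x≈0.492, blank centre y≈−0.120, rail side face y≈−0.052. Descend, then push slowly.

{"method": "drive_tool", "body": {
  "targets": [
    [0, 0, 3, 0, 0, 0, 0],
    [0, 0, 6, 0, 0, 0, 0],
    [0, 0, 8, 0, 0, 0, 0],
    [1.0, 0, 8, 0, 0, 0, 0],
    [2.0, 0, 8, 0, 0, 0, 0],
    [2.5, 0, 8, 0, 0, 0, 0],
    [2.9, 0, 8, 0, 0, 0, 0],
    [3.3, 0, 8, 0, 0, 0, 0],
    [3.7, 0, 8, 0, 0, 0, 0],
    [4.1, 0, 8, 0, 0, 0, 0],
    [4.5, 0, 8, 0, 0, 0, 0],
    [4.9, 0, 8, 0, 0, 0, 0],
    [5.3, 0, 8, 0, 0, 0, 0],
    [5.7, 0, 8, 0, 0, 0, 0]
  ]
}}

```text
time_s: 2.7
ee_pos: [0.5124, -0.1194, 0.1237]
eef_rot: [3.142, 0.001, 0.0]
force: [-0.6, -0.5, -0.7]
width: 0.0002
grip_force: 0.0
```

```bash
python3 - <<'E'
from h import *
a=cam("side");b=cam("wrist")
cv2.imwrite("pics/m1.png",np.hstack([a["img"][120:300,200:440],b["img"][::2,::2][:180]])[:,:,::-1])
print(r.sense()["ee_pos"])
E
```

```text
[ 0.51248207 -0.11945819  0.12364161]
```

View pics/m1.png

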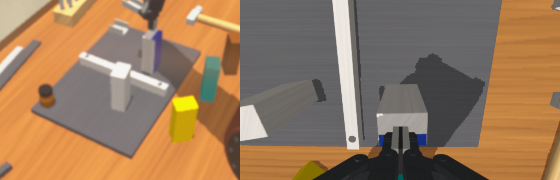

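The blank is tilting, not sliding: its far lower edge stays put, and the force is small. Continue.

{"method": "drive_tool", "body": {
  "targets": [
    [0.4, 0, 0, 0, 0, 0, 0],
    [0.8, 0, 0, 0, 0, 0, 0],
    [1.2, 0, 0, 0, 0, 0, 0],
    [1.6, 0, 0, 0, 0, 0, 0],
    [2.0, 0, 0, 0, 0, 0, 0],
    [2.2, 0, 0, 0, 0, 0, 0],
    [2.2, 0, 0, 0, 0, 0, 0],
    [2.2, 0, 0, 0, 0, 0, 0],
    [2.2, 0, 0, 0, 0, 0, 0]
  ]
}}

```text
time_s: 3.55
ee_pos: [0.5339, -0.1194, 0.1237]
eef_rot: [3.142, 0.001, -0.0]
force: [0.7, 0.4, -0.8]
width: -0.0
grip_force: 0.0
```

{"method": "drive_tool", "body": {
  "targets": [
    [-4, 0, -2, 0, 0, 0, 0],
    [-6, 0, -6, 0, 0, 0, 0],
    [-6, 0, -8, 0, 0, 0, 0],
    [-6, 0, -8, 0, 0, 0, 0]
  ]
}}

```text
time_s: 3.88
ee_pos: [0.4748, -0.1205, 0.2092]
eef_rot: [3.138, -0.001, 0.01]
force: [1.3, -0.3, 1.5]
width: -0.0001
grip_force: 0.0
```

```bash
python3 - <<'E'
from h import *
b=cam("wrist"); save(b,"w2.png"); np.savez("w2.npz",**{k:b[k] for k in("K","dist","R","t","img")})
im=b["img"].astype(int); m=((im[...,2]>im[...,0]+50)&(im[...,2]>im[...,1]+40)).astype(np.uint8)
k,l,s,ce=cv2.connectedComponentsWithStats(m); i=1+np.argmax(s[1:,4]); p=np.argwhere(l==i)[:,::-1]; print(s[i])
P=px2w(b,p,.052)[:,:2]; rc=cv2.minAreaRect((P*1000).astype(np.float32)); print(rc,cv2.boxPoints(rc)); print(r.sense()["ee_pos"])
E
```

```text
[ 287  159   70   19 1239]
((479.131103515625, -121.11865234375), (65.32861328125, 17.467086791992188), 89.98960876464844) [[ 470.39163 -153.78137]
 [ 487.85873 -153.78455]
 [ 487.87057  -88.45593]
 [ 470.40347  -88.45276]]
[ 0.47489831 -0.12031338  0.20683711]
```

View pics/w2.png

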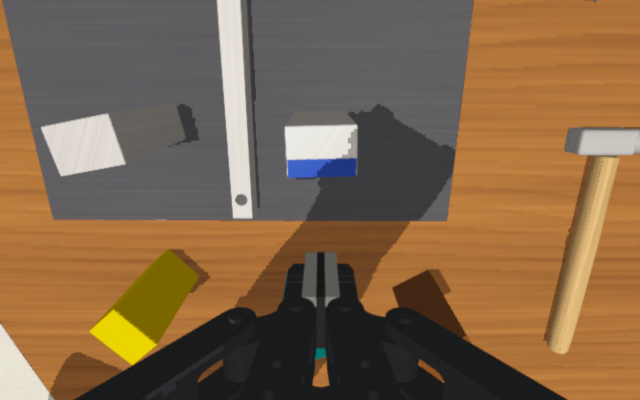

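It's still standing; either it rocked back or the finger only partly engaged it. Measuring its present position.

```bash
python3 - <<'E'
from h import *
b=dict(np.load("w2.npz")); print("cam at",-b["R"].T@b["t"])
print(px2w(b,[[285.5,125.5],[357,124],[356.5,177],[288,178]],.136).round(4))
print(px2w(b,[[291,113],[352,111]],.016).round(4))
c=cam("side"); print(w2px(c,[[.492,-.12,.136],[.51,-.12,.136],[.492,-.12,.016]]).round(0))
t=cam("top")
A=cv2.resize(c["img"][130:230,280:420],None,fx=2.8,fy=2.8); B=cv2.resize(t["img"][120:230,260:410],None,fx=2.55,fy=2.55)[:280]
cv2.imwrite("pics/m2.png",np.hstack([A,B[:280]])[:,:,::-1]); print(r.sense()["ee_pos"])
E
```

```text
cam at [ 0.55627132 -0.11888836  0.37984893]
[[ 0.5285 -0.096   0.136 ]
 [ 0.5295 -0.1446  0.136 ]
 [ 0.4924 -0.1454  0.136 ]
 [ 0.4917 -0.0967  0.136 ]]
[[ 0.5272 -0.0907  0.016 ]
 [ 0.5292 -0.1518  0.016 ]]
[[358. 156.]
 [352. 154.]
 [356. 190.]]
[ 0.47409087 -0.11958523  0.20363055]
```

View pics/m2.png

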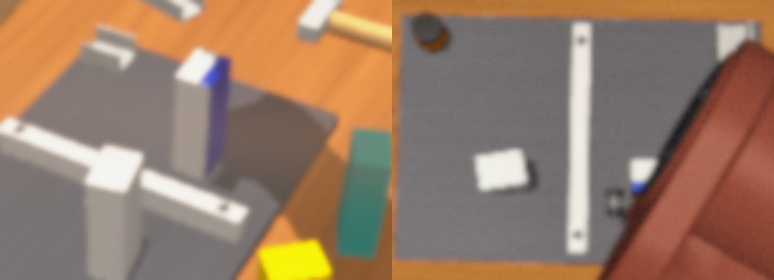

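The blank is upright exactly where it started. I'll push again lower (z≈0.10) and look before retreating.

{"method": "drive_tool", "body": {
  "targets": [
    [-1.5, 0, 3, 0, 0, 0, 0],
    [-1.5, 0, 7, 0, 0, 0, 0],
    [-1.5, 0, 10.5, 0, 0, 0, 0],
    [-0.5, 0, 10.5, 0, 0, 0, 0],
    [0.5, 0, 10.5, 0, 0, 0, 0],
    [1.0, 0, 10.5, 0, 0, 0, 0],
    [1.5, 0, 10.5, 0, 0, 0, 0],
    [2.0, 0, 10.5, 0, 0, 0, 0],
    [2.4, 0, 10.5, 0, 0, 0, 0],
    [2.8, 0, 10.5, 0, 0, 0, 0],
    [3.2, 0, 10.5, 0, 0, 0, 0],
    [3.6, 0, 10.5, 0, 0, 0, 0],
    [4.0, 0, 10.5, 0, 0, 0, 0],
    [4.4, 0, 10.5, 0, 0, 0, 0]
  ]
}}

```text
time_s: 5.2
ee_pos: [0.5184, -0.1195, 0.0988]
eef_rot: [3.141, 0.0, 0.0]
force: [0.1, 0.0, 0.2]
width: 0.0002
grip_force: 0.0
```

```bash
python3 - <<'E'
from h import *
c=cam("side");b=cam("wrist"); s=r.sense();print(s["ee_pos"],s["force"])
A=cv2.resize(c["img"][100:240,280:420],None,fx=2.857,fy=2.857); cv2.imwrite("pics/m3.png",np.hstack([A,b["img"][:,140:540]])[:,:,::-1])
e=s["ee_pos"];print(w2px(b,[e,[.492,-.096,.136],[.492,-.145,.136]]).round(0),w2px(c,[e]))
E
```

```text
[ 0.51850785 -0.11951803  0.09869288] [ 0.1567228  -0.78150789 -0.52281735]
[[322. 245.]
 [271. 334.]
 [378. 334.]] [[348.72344441 164.26202771]]
```

View pics/m3.png

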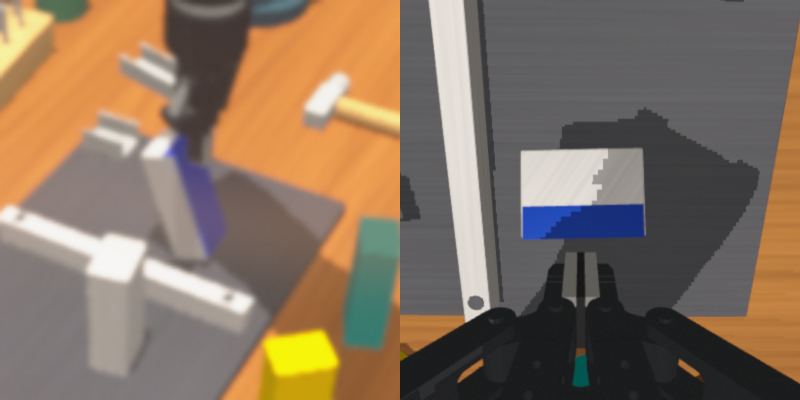

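Side view: this time the blank is clearly tilted forward, with the fingers behind it. Continue at the same height.

{"method": "drive_tool", "body": {
  "targets": [
    [0.4, 0, 0, 0, 0, 0, 0],
    [0.8, 0, 0, 0, 0, 0, 0],
    [1.2, 0, 0, 0, 0, 0, 0],
    [1.6, 0, 0, 0, 0, 0, 0],
    [2.0, 0, 0, 0, 0, 0, 0],
    [2.4, 0, 0, 0, 0, 0, 0],
    [2.4, 0, 0, 0, 0, 0, 0],
    [2.4, 0, 0, 0, 0, 0, 0]
  ]
}}

```text
time_s: 5.97
ee_pos: [0.5421, -0.1194, 0.0986]
eef_rot: [3.142, 0.001, -0.0]
force: [0.8, 0.2, -0.1]
width: -0.0001
grip_force: 0.0
```

```bash
cat > blue.py <<'E'
from h import *
def blue(b,z=.052):
    im=b["img"].astype(int); m=((im[...,2]>im[...,0]+40)&(im[...,2]>im[...,1]+30)).astype(np.uint8)
    k,l,s,ce=cv2.connectedComponentsWithStats(m); i=1+np.argmax(s[1:,4]); cs,_=cv2.findContours((l==i).astype(np.uint8),0,2)
    p=max(cs,key=len).reshape(-1,2).astype(float); print("bbox",s[i])
    rc=cv2.minAreaRect((px2w(b,p,z)[:,:2]*1000).astype(np.float32)); print(rc,cv2.boxPoints(rc).round(1).tolist())
E
python3 - <<'E'
from blue import *
b=cam("wrist"); blue(b); s=r.sense();print(s["ee_pos"],s["force"]); save(b,"w4.png")
c=cam("side");A=cv2.resize(c["img"][100:240,280:420],None,fx=2.857,fy=2.857); cv2.imwrite("pics/m4.png",np.hstack([A,b["img"][:,140:540]])[:,:,::-1])
E
```

```text
bbox [  276    31    87   199 15907]
((590.92822265625, -118.75110626220703), (120.30926513671875, 48.94893264770508), 1.3062611818313599) [[530.2000122070312, -95.69999694824219], [531.2999877929688, -144.60000610351562], [651.5999755859375, -141.8000030517578], [650.5, -92.9000015258789]]
[ 0.5419503  -0.11939224  0.09859525] [-0.09251029 -0.84387365 -0.24548179]
```

View pics/m4.png

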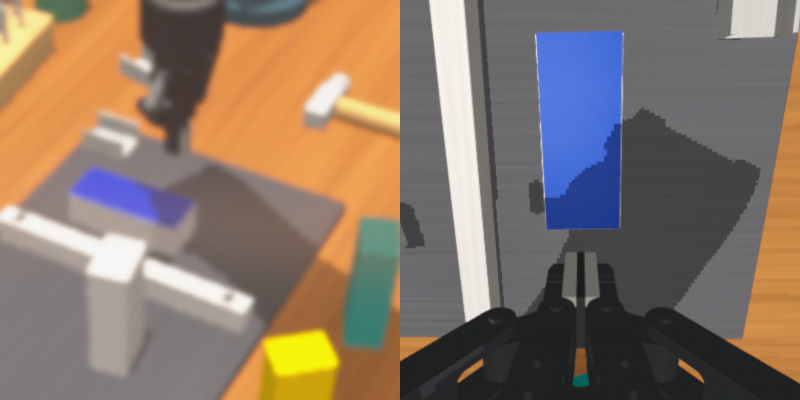

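It lies flat, blue up: centre (0.591, −0.119), 120×49 mm, yaw 1.3°. Next I'll go to its right side and turn 90°, with the fingers spread along its length as a two-point pusher.

{"method": "drive_tool", "body": {
  "targets": [
    [0, 0, -4, 0, 0, -7, 0],
    [0, 2, -6, 0, 0, -14, 6],
    [2, 4, -6, 0, 0, -21, 6],
    [4, 6, -6, 0, 0, -28, 6],
    [4.8, 6.3, -6, 0, 0, -35, 6],
    [4.8, 6.3, -6, 0, 0, -42, 6],
    [4.8, 6.3, -6, 0, 0, -49, 6],
    [4.8, 6.3, -6, 0, 0, -56, 6],
    [4.8, 6.3, -6, 0, 0, -63, 6],
    [4.8, 6.3, -6, 0, 0, -70, 6],
    [4.8, 6.3, -6, 0, 0, -77, 6],
    [4.8, 6.3, -6, 0, 0, -84, 6],
    [4.8, 6.3, -6, 0, 0, -90, 6],
    [4.8, 6.3, -6, 0, 0, -90, 6],
    [4.8, 6.3, -6, 0, 0, -90, 6]
  ]
}}

```text
time_s: 7.32
ee_pos: [0.5899, -0.1824, 0.1587]
eef_rot: [2.225, 2.218, -0.0]
force: [0.3, -0.0, 0.7]
width: 0.0601
grip_force: 0.0
```

```bash
python3 - <<'E'
from blue import *
s=r.sense();print(s["ee_pos"],cv2.Rodrigues(np.array(s["eef_rot"]))[0].round(3).tolist(),s["width"],s["joint_positions"])
b=cam("wrist"); blue(b); save(b,"w5.png")
E
```

```text
[ 0.58989039 -0.18244639  0.15873951] [[0.003, 1.0, -0.0], [1.0, -0.003, -0.0], [-0.0, -0.0, -1.0]] 0.06011260256088812 [-5.11360520e-01  1.52896476e-01  6.83892095e-02  1.48627692e+00
 -1.10400070e-04  1.06253929e+00]
bbox [  239    72   163    70 10484]
((591.0051879882812, -118.7598876953125), (120.25448608398438, 49.087276458740234), 1.2172573804855347) [[530.4000244140625, -95.5], [531.4000244140625, -144.60000610351562], [651.5999755859375, -142.0], [650.5999755859375, -92.9000015258789]]
```

View pics/w5.png

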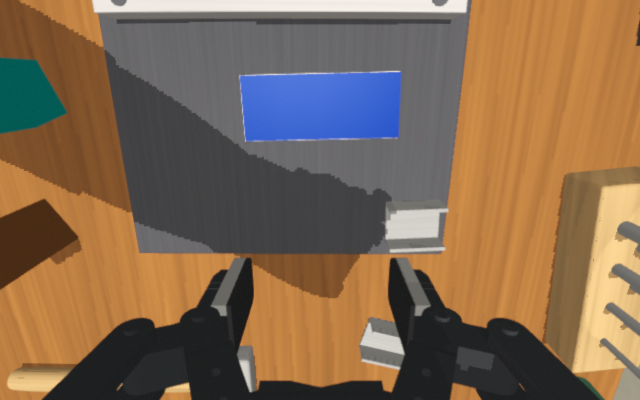

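Wrist view: the blank is unchanged, the rail is at the top of the picture, and the channel at (385–447, 202–250) is close to the right finger. I'll narrow the fingers to 4 cm, shift slightly toward the robot, and descend.

{"method": "drive_tool", "body": {
  "targets": [
    [0.9, -0.5, 0, 0, 0, 0, 4],
    [0.9, -0.5, 3, 0, 0, 0, 4],
    [0.9, -0.5, 6, 0, 0, 0, 4],
    [0.9, -0.5, 9, 0, 0, 0, 4],
    [0.9, -0.5, 11, 0, 0, 0, 4],
    [0.9, -0.5, 12.5, 0, 0, 0, 4],
    [0.9, -0.5, 13.2, 0, 0, 0, 4],
    [0.9, -0.5, 13.2, 0, 0, 0, 4]
  ]
}}

```text
time_s: 8.03
ee_pos: [0.5836, -0.1724, 0.025]
eef_rot: [-2.22, -2.219, 0.001]
force: [0.1, -0.3, 0.1]
width: 0.0401
grip_force: 0.0
```

{"method": "drive_tool", "body": {
  "targets": [
    [0.5, 0, 0, 0, 0, 0, 4],
    [1.0, 0, 0, 0, 0, 0, 4],
    [1.4, 0, 0, 0, 0, 0, 4],
    [1.8, 0, 0, 0, 0, 0, 4],
    [2.2, 0, 0, 0, 0, 0, 4],
    [2.6, 0, 0, 0, 0, 0, 4],
    [3.0, 0, 0, 0, 0, 0, 4],
    [3.4, 0, 0, 0, 0, 0, 4],
    [3.8, 0, 0, 0, 0, 0, 4],
    [4.2, 0, 0, 0, 0, 0, 4],
    [4.6, 0, 0, 0, 0, 0, 4],
    [4.6, 0, 0, 0, 0, 0, 4]
  ]
}}

```text
time_s: 9.03
ee_pos: [0.585, -0.1266, 0.0266]
eef_rot: [-2.22, -2.222, -0.0]
force: [-0.5, -0.0, 0.5]
width: 0.0402
grip_force: 0.0
```

```bash
python3 - <<'E'
from blue import *
s=r.sense();print(s["ee_pos"],s["force"])
b=cam("wrist"); blue(b)
E
```

```text
[ 0.58495371 -0.12664715  0.02664979] [-0.54838335 -0.00873782  0.54152539]
bbox [  194   201   276   101 21998]
((591.0165405273438, -118.73623657226562), (120.0350570678711, 48.743614196777344), 1.231324315071106) [[530.5, -95.69999694824219], [531.5, -144.39999389648438], [651.5, -141.8000030517578], [650.5, -93.0999984741211]]
```

The blank hasn't moved although the TCP is past its near face, so the fingertips aren't where I assumed. I'll work out their real position from the w5 picture: finger tips at v≈258, inner edges at u≈252 and 389, opening 60 mm.

```bash
python3 - <<'E'
from h import *
b=cam("wrist"); T=np.array(b["T_tool_cam"]); print(T.round(3)); K=np.array(b["K"]);print(K.round(0))
# finger tip rays (w5, open 60mm) in tool frame, cut with y=+-30 plane
p=cv2.undistortPoints(np.array([[252,258],[389,258],[245,330],[398,330]],float).reshape(-1,1,2),K,np.array(b["dist"])).reshape(-1,2)
d=np.c_[p,np.ones(4)]@T[:3,:3].T; o=T[:3,3]
for q,y in zip(d,(-.03,.03,-.03,.03)):
    for yy in (y,-y):
        k=(yy-o[1])/q[1]
        if k>0: print((o+k*q).round(4))
s=r.sense(); e=np.array(s["ee_pos"]); Rm=cv2.Rodrigues(np.array(s["eef_rot"]))[0]
# which pixels hold the fingers now: expected tip points for several tool z
for x in(-.011,.0,.011):
  for z in(0,-.006,-.013,-.025): print(x,z,w2px(b,[e+Rm@np.array([x,y,z]) for y in(-.02,.02)]).round(0).tolist())
g=b["img"].astype(int).sum(2)//3; print(g[200:400:6,255:300:5])
E
```

```text
[[ 0.001 -0.948 -0.318  0.083]
 [ 1.     0.001 -0.     0.001]
 [ 0.001 -0.318  0.948 -0.17 ]
 [ 0.     0.     0.     1.   ]]
[[354.   0. 320.]
 [  0. 354. 199.]
 [  0.   0.   1.]]
[ 0.0073 -0.03   -0.0281]
[ 0.011   0.03   -0.0351]
[-0.0135 -0.03   -0.0509]
[-0.0062  0.03   -0.0598]
-0.011 0 [[282.0, 264.0], [356.0, 264.0]]
-0.011 -0.006 [[281.0, 270.0], [357.0, 270.0]]
-0.011 -0.013 [[279.0, 277.0], [359.0, 277.0]]
-0.011 -0.025 [[277.0, 290.0], [361.0, 290.0]]
0.0 0 [[281.0, 246.0], [357.0, 246.0]]
0.0 -0.006 [[280.0, 251.0], [358.0, 251.0]]
0.0 -0.013 [[279.0, 257.0], [359.0, 257.0]]
0.0 -0.025 [[276.0, 269.0], [362.0, 270.0]]
0.011 0 [[281.0, 227.0], [358.0, 227.0]]
0.011 -0.006 [[279.0, 231.0], [359.0, 231.0]]
0.011 -0.013 [[278.0, 237.0], [360.0, 237.0]]
0.011 -0.025 [[275.0, 248.0], [363.0, 248.0]]
[[117 117 117 117 117 119 118 120 116]
 [ 92  93  92  92  91  93  93  92  92]
 [ 91  91  91  92  91  91  91  92  90]
 [ 89  85  60  60  60  89  90  91  90]
 [ 87  81  57  56  55  56  57  88  87]
 [ 54  59  57  57  56  55  57  55  54]
 [ 57  54  54  59  56  57  56  55  54]
 [ 57  57 
[... 343 characters left out ...]
 92  24  22  20  26  53  54  55  54]
 [128  41  23  23  38  58  59  58  60]
 [124  40  22  24  56  59  59  57  58]
 [ 26  40  22  21  58  59  58  59  59]
 [ 26  40  23  23  58  59  58  59  59]
 [ 27  38  23  36  58  59  58  59  58]
 [ 28  37  23  56  58  60  59  58  59]
 [ 27  34  24  57  57  59  58  59  57]
 [ 28  93  26  58  57  59  58  57  59]
 [ 26 103  43  58  58  58  58  58  58]
 [ 27  31  58  58  57  58  57  58  59]
 [ 28  26  58  58  58  59  58  57  57]
 [ 26  27  58  58  58  60  59  58  58]
 [ 27  27  58  57  57  59  58  59  59]
 [ 27  25  40  42  43  44  45  44  57]
 [ 27  28  28  27  26  28  26  26  26]
 [ 29  27  27  25  25  25  27  26  28]
 [ 27  28  26  26  28  25  28  26  27]]
```

The picture puts the fingertips 25–30 mm short of the TCP, so they passed just over the blank. That also explains the first push. I'll back off and descend in steps, watching the force.

{"method": "drive_tool", "body": {
  "targets": [
    [-2, 0, 0, 0, 0, 0, 4],
    [-4, 0, 0, 0, 0, 0, 4],
    [-4.6, 0, 0, 0, 0, 0, 4],
    [-4.6, 0, 0.5, 0, 0, 0, 4],
    [-4.6, 0, 1.0, 0, 0, 0, 4],
    [-4.6, 0, 1.0, 0, 0, 0, 4]
  ]
}}

```text
time_s: 9.63
ee_pos: [0.5841, -0.1723, 0.015]
eef_rot: [-2.219, -2.22, 0.001]
force: [0.1, 0.8, -0.7]
width: 0.04
grip_force: 0.0
```

{"method": "drive_tool", "body": {
  "targets": [
    [0, 0, 0.3, 0, 0, 0, 4],
    [0, 0, 0.6, 0, 0, 0, 4],
    [0, 0, 0.8, 0, 0, 0, 4],
    [0, 0, 0.8, 0, 0, 0, 4]
  ]
}}

```text
time_s: 9.97
ee_pos: [0.5847, -0.1729, 0.0081]
eef_rot: [-2.22, -2.222, 0.0]
force: [-0.3, 0.1, 0.0]
width: 0.0399
grip_force: 0.0
```

```bash
python3 - <<'E'
from blue import *
b=cam("wrist"); blue(b); a=cam("side"); s=r.sense(); print(s["ee_pos"],s["force"])
A=cv2.resize(a["img"][100:240,280:420],None,fx=2.857,fy=2.857); cv2.imwrite("pics/m5.png",np.hstack([A,b["img"][:,120:520]])[:,:,::-1])
E
```

```text
bbox [  162    91   348   138 43363]
((590.9331665039062, -118.79146575927734), (120.175537109375, 48.998016357421875), 1.203904390335083) [[530.2999877929688, -95.5999984741211], [531.4000244140625, -144.5], [651.5, -142.0], [650.5, -93.0]]
[ 0.58500672 -0.17322163  0.0086463 ] [-0.77984456 -0.32388931 -0.65799233]
```

View pics/m5.png

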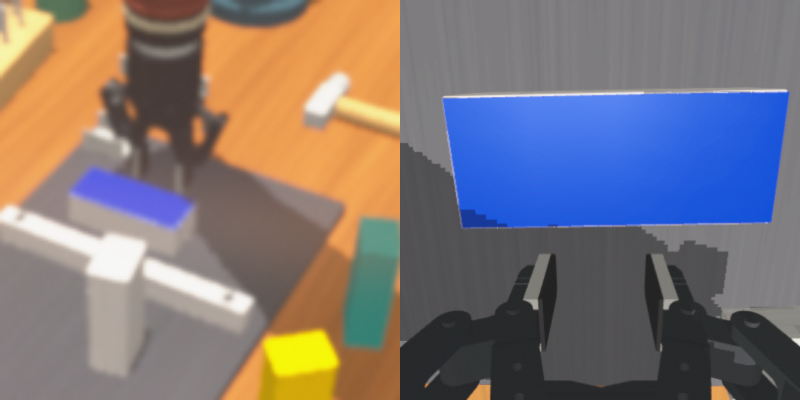

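No contact even with the TCP below the plate's top, which confirms the short tips, and the blank is undisturbed. 4 mm lower, then push.

{"method": "drive_tool", "body": {
  "targets": [
    [0, 0, 0.4, 0, 0, 0, 4],
    [0.5, 0, 0.4, 0, 0, 0, 4],
    [1.0, 0, 0.4, 0, 0, 0, 4],
    [1.4, 0, 0.4, 0, 0, 0, 4],
    [1.8, 0, 0.4, 0, 0, 0, 4],
    [2.2, 0, 0.4, 0, 0, 0, 4],
    [2.6, 0, 0.4, 0, 0, 0, 4],
    [3.0, 0, 0.4, 0, 0, 0, 4],
    [3.4, 0, 0.4, 0, 0, 0, 4],
    [3.8, 0, 0.4, 0, 0, 0, 4],
    [4.2, 0, 0.4, 0, 0, 0, 4],
    [4.6, 0, 0.4, 0, 0, 0, 4],
    [5.0, 0, 0.4, 0, 0, 0, 4],
    [5.0, 0, 0.4, 0, 0, 0, 4]
  ]
}}

```text
time_s: 11.23
ee_pos: [0.5851, -0.1225, 0.0047]
eef_rot: [-2.22, -2.222, -0.001]
force: [-0.4, 0.2, 0.7]
width: 0.0399
grip_force: 0.0
```

```bash
cat > rail.py <<'E'
from blue import *
s=r.sense();print(s["ee_pos"],s["force"])
b=cam("wrist"); blue(b)
E
python3 rail.py
```

```text
[ 0.58505956 -0.12251545  0.00474861] [-0.38979776  0.22008199  0.68964326]
bbox [  166   146   342   124 39918]
((591.4086303710938, -85.608642578125), (120.0722427368164, 48.6710319519043), 0.11957493424415588) [[531.2999877929688, -61.400001525878906], [531.4000244140625, -110.0999984741211], [651.5, -109.80000305175781], [651.4000244140625, -61.099998474121094]]
```

Sliding squarely, about 9 mm left to the rail. Finish slowly with a force check.

{"method": "drive_tool", "body": {
  "targets": [
    [0.3, 0, 0, 0, 0, 0, 4],
    [0.5, 0, 0, 0, 0, 0, 4],
    [0.7, 0, 0, 0, 0, 0, 4],
    [0.8, 0, 0, 0, 0, 0, 4],
    [0.85, 0, 0, 0, 0, 0, 4],
    [0.85, 0, 0, 0, 0, 0, 4]
  ]
}}

```text
time_s: 11.78
ee_pos: [0.585, -0.1148, 0.0047]
eef_rot: [2.221, 2.222, 0.0]
force: [-0.3, -2.4, -0.7]
width: 0.0397
grip_force: 1.0
```

{"method": "drive_tool", "body": {
  "targets": [
    [0.05, 0, 0, 0, 0, 0, 4],
    [0.1, 0, 0, 0, 0, 0, 4],
    [0.1, 0, 0, 0, 0, 0, 4]
  ]
}}

```text
time_s: 12.03
ee_pos: [0.5849, -0.1144, 0.0047]
eef_rot: [2.221, 2.221, -0.001]
force: [-0.5, -4.5, -1.4]
width: 0.0402
grip_force: 2.4
```

```bash
python3 rail.py
```

```text
[ 0.58494483 -0.11435541  0.00472145] [-0.5365214  -4.45767853 -1.43188673]
bbox [  166   146   342   125 39969]
((591.4111938476562, -77.59272766113281), (120.06155395507812, 49.10196304321289), 0.061395030468702316) [[531.4000244140625, -53.099998474121094], [531.4000244140625, -102.19999694824219], [651.5, -102.0999984741211], [651.4000244140625, -53.0]]
```

{"method": "drive_tool", "body": {
  "targets": [
    [0.1, 0, 0, 0, 0, 0, 4],
    [0.2, 0, 0, 0, 0, 0, 4],
    [0.3, 0, 0, 0, 0, 0, 4],
    [0.3, 0, 0, 0, 0, 0, 4],
    [0.3, 0, 0, 0, 0, 0, 4]
  ]
}}

```text
time_s: 12.5
ee_pos: [0.5847, -0.1141, 0.0049]
eef_rot: [2.221, 2.217, -0.007]
force: [-3.7, -17.0, -1.2]
width: 0.0401
grip_force: 8.5
```

```bash
python3 rail.py
```

```text
[ 0.58473806 -0.11410886  0.00492269] [ -3.74203021 -16.97829428  -1.16930447]
bbox [  166   146   343   125 39979]
((591.303466796875, -77.15939331054688), (49.01404571533203, 120.11257934570312), 89.77403259277344) [[531.2000122070312, -101.4000015258789], [651.2999877929688, -101.9000015258789], [651.5, -52.900001525878906], [531.2999877929688, -52.400001525878906]]
```

Firmly seated: 17 N with no further travel, and yaw −0.2°, matching the rail. Back off and rise.

{"method": "drive_tool", "body": {
  "targets": [
    [-0.5, 0, 0, 0, 0, 0, 4],
    [-1.5, 0, 0, 0, 0, 0, 4],
    [-3.5, 0, 0, 0, 0, 0, 4],
    [-5.5, 0, 0, 0, 0, 0, 4],
    [-5.5, 0, -4, 0, 0, 0, 4],
    [-5.5, 0, -8, 0, 0, 0, 4],
    [-5.5, 0, -12, 0, 0, 0, 4],
    [-5.5, 0, -16, 0, 0, 0, 4],
    [-5.5, 0, -16, 0, 0, 0, 4],
    [-5.5, 0, -16, 0, 0, 0, 4]
  ]
}}

```text
time_s: 13.38
ee_pos: [0.5868, -0.1667, 0.1679]
eef_rot: [2.217, 2.219, 0.004]
force: [-0.6, -0.3, -1.7]
width: 0.0397
grip_force: 0.0
```

```bash
python3 - <<'E'
from rail import *
im=b["img"].astype(int); m=im.min(2)>150; save(b,"w9.png")
pl=w2px(b,[[x,-.042,.046] for x in(.45,.5,.55,.6,.65,.68)]).round().astype(int)
uv=[]
for u,v in pl:
    if 0<=u<640 and 0<=v<400:
        k=v
        while k<399 and m[k,u]: k+=1
        uv.append([u,k-.5])
print(pl.tolist(),px2w(b,uv,.046).round(4).tolist())
E
```

```text
[ 0.58676249 -0.16668268  0.16787997] [-0.58072303 -0.25195309 -1.68550849]
bbox [  245    36   161    69 10718]
((591.37939453125, -77.00741577148438), (48.95964813232422, 120.30722045898438), 89.90091705322266) [[531.2000122070312, -101.4000015258789], [651.5, -101.5999984741211], [651.5999755859375, -52.599998474121094], [531.2999877929688, -52.400001525878906]]
[[137, 22], [203, 22], [270, 22], [337, 22], [403, 22], [443, 23]] [[0.4502, -0.0414, 0.046], [0.499, -0.0513, 0.046], [0.5497, -0.0522, 0.046], [0.6004, -0.0521, 0.046], [0.6505, -0.0526, 0.046], [0.68, -0.042, 0.046]]
```

The blank's inner face (−0.0525) sits at the rail's edge (−0.052), parallel to it and 33 mm from the plate's middle. The robot is clear, so I'm handing in.

```bash
python3 -c "
from cell import r
print(r.hand_in())"
```

```text
the job is handed in; nothing more can be done
None
```

The blued blank lies flat with its blue face up, flush along the rail by my measurements, and the job is handed in (13.4 s on the robot's clock); no verdict came back.

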